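Set the rotary indexing table to the orange job mark and lock it

TASK

Set up the rotary indexing table for the next job: with the fingertips, push its upright black handle round until the red index line on the dial points at the scale line marked by the orange plug, then press the black plunger knob at the back of the table fully down, so that its pin locks the dial there. Only push and press, with light force: grip and lift nothing, and leave the two loose modules and the roll of tape where they are.

Things in the scene. Friction and masses are not known exactly. Their poses are not given: they have to be found in the camera images.
- rotary_table: Rotary indexing table, fixed to the worktop: round base 210 mm across, its top (the dark scale ring with white lines every 5 degrees, a longer one every 15) at height 30 mm. Origin at the centre of its underside. Its -x side is the front (towards the robot, yaw within 0.35 rad), where the scale is; at its +x side a grey bracket (34 mm wide, up to 64 mm high, from 53 to 102 mm from the axis) carries the plunger.
- dial_centre (a point): Point on the vertical turning axis, at the top face of the steel dial (36 mm above the worktop). The dial is 159 mm across, carries a fixed cream nest block at its centre (32 x 50 mm, 13 mm high), a ring of black index holes (one every 15 degrees, 66 mm from the axis; the red index line, 24 mm long and 4 mm wide, out to the rim, takes the place of one) and the handle.
- table_dial (a joint): Turning angle of the dial in rad, growing counter-clockwise as seen from above; 0 when the red index line points straight to the front (-x) of the table; limits -2.1 and 0.9. It starts between -1.9 and -1.1. Turns with light friction (0.10 N m, about 2 N at the handle), stays where it is left and does not coast.
- index_aim (a point): The spot on the scale that the red index line points at: it turns with the dial, 97 mm from the axis, on the radius through the index line, height 35 mm. Lined up, it lies over the centre of the orange plug.
- plug_orange: Orange round plug, 9 mm across and 5 mm high, fixed on the scale ring 97 mm from the axis, at the outer end of the scale line wanted. Origin at the centre of its underside (height 30 mm). It sits at -30, 0 or +30 degrees from the table's front; a blue and a white plug of the same shape sit at the other two places. The wanted dial angle is the angle at which index_aim lies over it.
- handle_top (a point): Top centre of the dial's upright black handle, 86 mm above the worktop. The handle is a round post 16 mm across, 40 mm high on a 4 mm foot, fixed on the dial 50 mm from the axis, 60 degrees counter-clockwise (from above) of the index line. Pushed sideways it turns the dial.
- plunger_top (a point): Top centre of the plunger's black mushroom knob, 25 mm across, 66 mm from the axis at the back of the table; 100.5 mm above the worktop when up, 86.5 mm when fully down.
- lock_plunger (a joint): How far the plunger is pressed down, in m: 0 up (at the start), 0.014 fully down, pin in a hole. Needs about 3 N to move and stays where it is left. Its 6.6 mm round-nosed pin enters a 8.6 mm hole of the dial after 4 mm: if the dial is up to about 2.5 degrees off, pressing with 10 N or so draws it in line; farther off, the pin stops on the dial at about 4 mm.
- module_1: Loose black module, 22 x 66 x 8 mm, lying on the worktop left of the table; a bystander. Origin at the centre of its underside.
- module_2: Loose dark grey module, 22 x 66 x 8 mm, lying beside the black one; a bystander. Origin at the centre of its underside.
- tape_roll: Loose roll of brown tape, 92 mm across, 48 mm high, standing to the right of the table; a bystander. Origin at the centre of its underside.

How it is judged (in metres and radians):
On the way:
1. the red index line points at the orange plug's line (within 3 degrees) while the plunger is still up (horizontal distance between index_aim and plug_orange below 0.0051 m and value of joint lock_plunger below 0.003 m), for 0.2 s.
At the end, for the whole second after the job is handed in: The index line points at the orange plug's scale line (index_aim within 4 mm of the plug's centre, about 2.4 degrees) and the plunger is at least 12 of its 14 mm down, its pin in the hole, both at rest (horizontal distance between index_aim and plug_orange below 0.004 m and value of joint lock_plunger above 0.012 m and velocity of joint table_dial between -0.02 and 0.02 rad/s and velocity of joint lock_plunger between -0.005 and 0.005 m/s); the robot touches nothing.
It fails at once if a loose module or the tape roll was moved by more than 12 mm or lifted (distance of any of module_1, module_2, tape_roll from where it was at the start of the episode above 0.012 m).
It fails at once if the dial or its handle was gripped or shoved hard (over 30 N) (contact force between the fingers and table_dial above 30 N).
It fails at once if the plunger was gripped or rammed (over 45 N) (contact force between the fingers and lock_plunger above 45 N).
It also fails if it takes over 48 s, if anything falls off the work surface, if the arm or the gripper's body presses on something with over 40 N, if the wrist force passes 120 N, or if a joint passes its speed limit or range.

ROBOT

A 6-joint arm with a two-finger parallel gripper is mounted at the origin on a cart in front of the work surface, level with it; the furniture and walls round the work are solid. World frame = base frame: x ahead of the robot, y to its left, z up, the work surface at z = 0. Lengths are in m, angles in degrees, forces in N, time in s.
With the tool pointing down it reaches from about 0.25 to 0.725 m from the base axis. Payload 9.7 kg.
Tool frame: the origin (TCP) lies midway between the tips of the shut fingers; the grasp point (between the pads) lies bot.grasp_offset behind it (bot.grasp_offset is the distance from the TCP to the grasp point, in m); x points along the fingers, y is the direction in which the jaws open and shut, and the axes are right-handed (so a half turn about x gives the same grasp; the last joint's range is limited). The gripper opens to 85 mm and grips with 20 to 120 N. Pads are 22 mm wide; open, the fingers measure 114 mm over their backs; the gripper's body (76 mm by 85 mm) begins 54 mm behind the grasp point. The pads swing forward as they close: fully open they stand 13 mm farther back than shut.
Start: joints at [65.947, 4.979, 10.078, 95.1, 0, 90], TCP at [0.224, 0.502, 0.231] pointing down, gripper open.
Joint ranges: [-179.16, 179.16], [-48.56, 103.87], [-65.8, 70.77], [-126.05, 130.52], [-82.76, 87.17], [-180, 180]. Speed limits (degrees/s): [127.2, 127.2, 147.25, 180, 180, 180].

INTERFACE

Orientations are given as [roll, pitch, yaw] about the fixed x, y, z axes, in that order (R = Rz(yaw) Ry(pitch) Rx(roll)).
In Python, from workcell import status, camera, bot gives the robot as it stands.
- The arm moves only by the shell command python3 -m jog 'ROWS' [OPENING] [FORCE]. ROWS is text: rows parted by semicolons, each of 4 numbers parted by spaces: the shift along the tool's x, y, z in mm, then the turn about the tool's x in degrees. A call has exactly 8 rows; each row is the pose to reach, as a shift and turn from the pose commanded when the call began, along the tool's axes at that moment; what a row does not reach only later rows make up. A row lasts 1/8 s, in which the tool goes at most 62.5 mm and 10.7 degrees, less where a joint would pass 70% of its speed; a pose out of reach is approached as far as the arm can. A call with a gripper value outside its range is refused whole. OPENING is the opening, from 0 (shut) to 1 (fully open), set as the call begins (- or left out, the last holds). The fingers move at their own pace and stop on an object; FORCE is the grip in N (left out, the last holds). Time passes only in rows, so rows that repeat a pose let the fingers close, or fill a call up. It gives the time, the measured TCP pose, the force and the opening at its end, in the units of the state.
- status.get_obs(): the state, without advancing time (a new reading comes with each control period).
- camera(name): name is "side" or "top"; returns a dict with "color" (420x560x3 uint8, red, green, blue), "vfov" (degrees; the focal length in pixels is half the picture's height over the tangent of half this angle, whatever the lens; pixels are square), "cx", "cy" (the principal point, pixels), "D" ([k1, k2, p1, p2, k3] as OpenCV has them; the pictures are not rectified), "rvec" (rotation vector, rad) and "tvec" (3), from world to camera coordinates, as OpenCV has them. Camera axes: x right, y down, z forward; pixel columns grow to the right and rows downward; lengths in m; the calibration is good to about 2 mm. A picture is of the moment at which its call begins. There is no depth.
- bot.job_done(): hands the job in, once; it reports no verdict.
The state is a dict: "time": time; "q": joint angles; "qd": joint speeds; "joint_efforts": joint torques, N m; "ee_pos": TCP position; "tcp_rot": TCP orientation; "wrist_force": force on the tool from outside, world axes, zero at the start; "torque": the same for the moment, N m; "opening": finger opening in m.
Only numpy, scipy, OpenCV 4.12 (cv2) and the standard library are available. Lean on these libraries where they do the work, as an engineer would, in place of code of your own. Each camera call takes 0.05 s, during which the arm holds its last target. There are 200 camera calls.

## Working session

There is one attempt and no reset: what is moved stays moved. The work goes in short steps, Python scripts to look and compute and a shell command to move; the robot and the scene stay as the last step left them, time stands still between calls to the robot, and variables do not carry over. Pictures are saved under pics/ and viewed, about 8 in all and at most 12, crops included, and the job is handed in when it is done.

```bash
mkdir -p pics; ls; cat > h.py <<'E'
import numpy as np, cv2
from workcell import status, camera, bot
def snap(n,f=None):
    c=camera(n); 
    if f: cv2.imwrite('pics/'+f,c['color'][:,:,::-1])
    return c
def K(c):
    h=c['color'].shape[0]; f=h/2/np.tan(np.radians(c['vfov'])/2)
    return np.array([[f,0,c['cx']],[0,f,c['cy']],[0,0,1.]])
def ray(c,uv):
    p=cv2.undistortPoints(np.array([[uv]],float),K(c),np.array(c['D'],float))[0,0]
    R=cv2.Rodrigues(np.array(c['rvec'],float))[0]; t=np.array(c['tvec'],float).ravel()
    return -R.T@t, R.T@np.array([p[0],p[1],1.])
def onz(c,uv,z):
    o,d=ray(c,uv); return o+d*(z-o[2])/d[2]
def proj(c,P):
    return cv2.projectPoints(np.array(P,float).reshape(-1,3),np.array(c['rvec'],float),np.array(c['tvec'],float),K(c),np.array(c['D'],float))[0].reshape(-1,2)
def blobs(c,lo,hi,amin=8):
    hsv=cv2.cvtColor(c['color'],cv2.COLOR_RGB2HSV); m=cv2.inRange(hsv,lo,hi)
    n,l,s,ce=cv2.connectedComponentsWithStats(m)
    return [(ce[i].round(1).tolist(),int(s[i,4])) for i in range(1,n) if s[i,4]>=amin]
E
python3 - <<'E'
from h import *
a=snap('top','top1.png');b=snap('side','side1.png')
for c in(a,b):
    print(ray(c,(280,210)))
    for nm,lo,hi in(('orange',(8,150,120),(20,255,255)),('red',(0,150,80),(5,255,255)),('blue',(100,130,80),(125,255,255))): print(nm,blobs(c,lo,hi))
print(status.get_obs())
E
```

```text
pics
(array([ 0.40581288, -0.20746941,  1.1025896 ]), array([ 0.11352866,  0.02983476, -0.99310057]))
orange [([502.0, 172.0], 17), ([296.8, 249.3], 12), ([394.2, 290.9], 46), ([407.7, 303.1], 133)]
red [([374.8, 152.0], 10), ([278.0, 201.6], 9), ([449.8, 232.2], 20)]
blue [([307.9, 62.0], 6404), ([526.0, 151.6], 9), ([545.2, 168.7], 24), ([482.6, 230.1], 2917), ([439.2, 228.6], 298), ([504.7, 217.6], 9), ([319.0, 249.0], 9), ([413.7, 280.1], 15)]
(array([0.43261001, 0.65675596, 0.40012827]), array([ 0.10208731, -0.94101197, -0.32324357]))
orange [([189.0, 77.0], 166), ([375.6, 91.6], 22), ([276.8, 110.8], 53), ([390.2, 214.9], 44), ([328.7, 247.6], 17)]
red [([226.5, 210.2], 28), ([265.2, 252.8], 10)]
blue [([253.4, 19.3], 40), ([342.1, 117.2], 12), ([407.0, 117.4], 8), ([278.1, 135.6], 71), ([258.4, 142.8], 25), ([300.3, 139.4], 15), ([325.9, 147.7], 41), ([301.8, 146.2], 12), ([115.2, 168.3], 1851), ([341.5, 162.4], 22), ([349.1, 159.3], 12), ([371.5, 167.6], 122), ([309.5, 188.9], 30), ([493.2, 209.9], 9), ([328.5, 237.5], 14)]
{'time': 0.1, 'q': array([6.59484862e+01, 5.00821465e+00, 1.00376033e+01, 9.51005419e+01,
       1.32648203e-03, 9.00007206e+01]), 'qd': array([-0.03329207, -0.01882793,  0.2096498 ,  0.06170556, -0.08895047,
       -0.00970751]), 'joint_efforts': array([-7.74027612e-04, -5.21562159e+01,  4.65654480e+01,  1.59992371e-02,
       -9.36408173e-05, -1.09318123e-06]), 'ee_pos': array([0.22406062, 0.50204934, 0.23063897]), 'tcp_rot': array([ -91.06729671,   89.92883432, -115.11953195]), 'wrist_force': array([ 0.62110063, -0.33479748,  0.00487376]), 'torque': array([ 0.03044698, -0.01637089, -0.02234208]), 'opening': 0.08531438502779112}
```

View pics/top1.png

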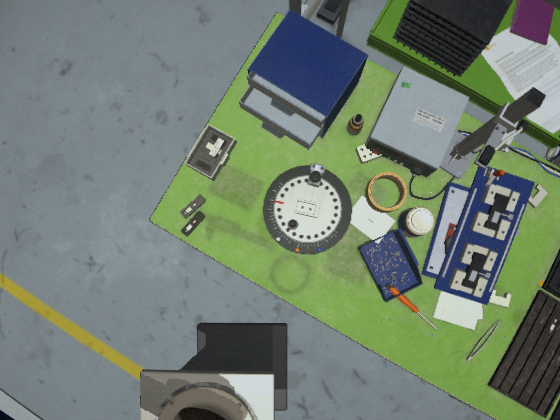

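View pics/side1.png

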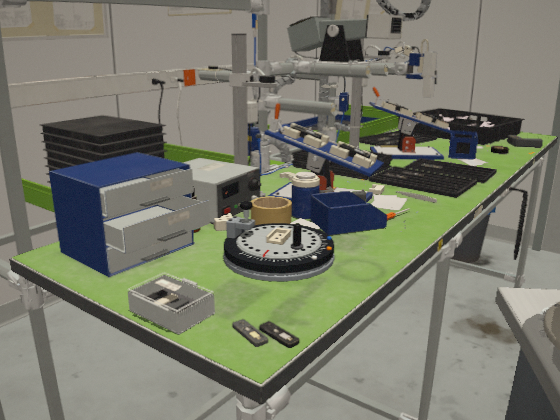

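```bash
python3 - <<'E'
from h import *
c=snap('top');b=snap('side')
im=c['color'][150:265,250:365][:,:,::-1]
cv2.imwrite('pics/crop1.png',cv2.resize(im,None,fx=5,fy=5,interpolation=cv2.INTER_CUBIC))
im=b['color'][190:285,210:350][:,:,::-1]
cv2.imwrite('pics/crop2.png',cv2.resize(im,None,fx=5,fy=5,interpolation=cv2.INTER_CUBIC))
# dial: light region ellipse
g=cv2.cvtColor(c['color'],cv2.COLOR_RGB2HSV)
m=((g[:,:,2]>140)&(g[:,:,1]<60)).astype(np.uint8)*255; mm=np.zeros_like(m); mm[165:255,262:352]=m[165:255,262:352]
cs,_=cv2.findContours(mm,cv2.RETR_EXTERNAL,cv2.CHAIN_APPROX_NONE)
k=max(cs,key=cv2.contourArea); print(cv2.contourArea(k)); (e,ax,an)=cv2.fitEllipse(cv2.convexHull(k)); print(e,ax)
C=onz(c,e,.036); print('centre',C)
for n,uv,z in(('orange',(296.8,249.3),.035),('blue',(319,249),.035),('red',(278,201.6),.036),('handle',(292,224),.086),('plunger',(316,176),.1)):
    P=onz(c,uv,z); d=P-C; print(n,P.round(4),np.hypot(*d[:2]).round(4),np.degrees(np.arctan2(d[1],d[0])).round(1))
E
```

```text
3271.5
(307.20050048828125, 208.87376403808594) (66.753173828125, 67.40248107910156)
centre [ 0.53005906 -0.23795464  0.036     ]
orange [ 0.4375 -0.2136  0.035 ] 0.0957 165.3
blue [ 0.438  -0.2642  0.035 ] 0.0958 -164.1
red [ 0.5472 -0.1708  0.036 ] 0.0693 75.6
handle [ 0.4911 -0.2031  0.086 ] 0.0522 138.2
plunger [ 0.5946 -0.2559  0.1   ] 0.067 -15.5
```

View pics/crop1.png

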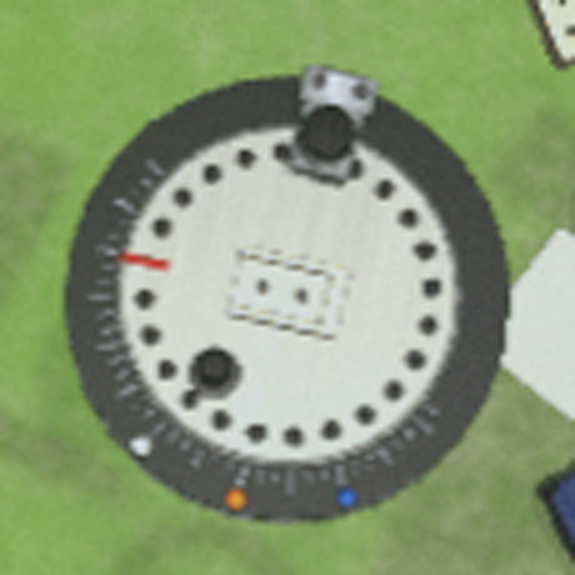

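View pics/crop2.png

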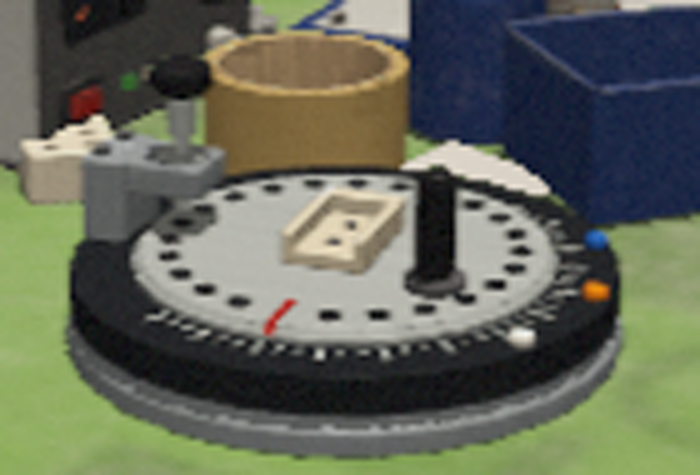

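Top crop: the red line is at about (279,202), the orange plug at (297,249) between white (278,239) and blue (319,249), the handle top at (292.6,223.4) and the plunger knob at (315.6,176.4). The side crop agrees: handle top (297.4,224.4), knob (246,204).

```bash
cat >> h.py <<'E'
def tri(c1,u1,c2,u2):
    o1,d1=ray(c1,u1);o2,d2=ray(c2,u2)
    s=np.linalg.lstsq(np.c_[d1,-d2],o2-o1,rcond=None)[0]
    p,q=o1+s[0]*d1,o2+s[1]*d2
    return (p+q)/2,np.linalg.norm(p-q)
def Rt():
    from scipy.spatial.transform import Rotation as Ro
    return Ro.from_euler('xyz',status.get_obs()['tcp_rot'],degrees=True).as_matrix()
E
python3 - <<'E'
from h import *
c=snap('top');b=snap('side')
for n,u,v in(('handle',(292.6,223.4),(297.4,224.4)),('plunger',(315.6,176.4),(246,204)),('orange',(297,249.3),(329.2,248)),('white',(278.2,239),(314.4,257.4))): print(n,tri(c,u,b,v))
R=Rt();print(R.round(3),bot.grasp_offset)
p=status.get_obs()['ee_pos']
print('approach in tool mm',(R.T@(np.array([.523,-.178,.15])-p)*1000).round())
E
```

```text
handle (array([ 0.49397263, -0.20436159,  0.07868535]), np.float64(0.001797461467364249))
plunger (array([ 0.59509676, -0.25513127,  0.09589215]), np.float64(0.0011889592095897618))
orange (array([ 0.43736113, -0.21408701,  0.03236604]), np.float64(0.0003727843344801861))
white (array([ 0.46155317, -0.17107307,  0.03149091]), np.float64(0.0005148434158923697))
[[-0.     0.408  0.913]
 [-0.     0.913 -0.408]
 [-1.    -0.    -0.   ]] 0.0187
approach in tool mm [  81. -499.  550.]
```

```bash
python3 -m jog '0 -31 34 7; 0 -63 68 14; 0 -95 102 21; 0 -126 136 28; 0 -158 170 35; 0 -189 204 42; 0 -220 238 49; 0 -252 272 55' 0 20
python3 -m jog '5 10 45 7; 10 20 90 14; 15 30 136 21; 20 40 181 28; 30 50 226 35; 40 60 272 42; 50 70 317 49; 60 79 362 55'
python3 - <<'E'
from h import *
R=Rt();o=status.get_obs();print(R.round(3),o['q'].round(1),o['wrist_force'])
print((R.T@(np.array([.516,-.180,.056])-o['ee_pos'])*1000).round(1))
E
```

```text
time: 1.3
ee_pos: [0.3702, 0.1599, 0.2314]
tcp_rot: [103.1, 90.0, 23.8]
wrist_force: [0.7, 0.3, -0.2]
opening: 0.0005
time: 2.3
ee_pos: [0.5166, -0.1807, 0.1709]
tcp_rot: [126.5, 90.0, -7.8]
wrist_force: [1.3, 0.5, -0.4]
opening: -0.0004
[[ 0.     0.716 -0.698]
 [-0.    -0.698 -0.716]
 [-1.     0.    -0.   ]] [-19.3   3.8   2.1  88.3   0.  115. ] [ 1.27128279  0.47524381 -0.43736637]
[ 1.149e+02 -9.000e-01 -1.000e-01]
```

```bash
python3 -m jog '15 -1 0 0; 30 -1 0 0; 45 -1 0 0; 60 -1 0 0; 75 -1 0 0; 90 -1 0 0; 105 -1 0 0; 115 -1 0 0'
cat >> h.py <<'E'
def rows(d0,seq):
    for dl,d in seq:
        a=np.radians(dl); print(0,round(-(50*np.cos(a)+d*np.sin(a)-50),1),round(50*np.sin(a)-d*np.cos(a)+d0,1),-dl)
E
python3 - <<'E'
from h import *
snap('side','s3.png')
print(status.get_obs()['ee_pos'])
rows(32,[(0,27),(0,23),(0,20),(3,19),(8,19),(13,19),(18,19),(23,19)])
print();rows(19,[(i*5,19) for i in range(1,9)])
E
```

```text
time: 3.3
ee_pos: [0.5152, -0.1784, 0.0551]
tcp_rot: [-64.7, 90.0, 161.3]
wrist_force: [-0.4, 0.1, -0.6]
opening: 0.0001
[ 0.51469788 -0.17824501  0.05402687]
0 -0.0 5.0 0
0 -0.0 9.0 0
0 -0.0 12.0 0
0 -0.9 15.6 -3
0 -2.2 20.1 -8
0 -3.0 24.7 -13
0 -3.4 29.4 -18
0 -3.4 34.0 -23

0 -1.5 4.4 -5
0 -2.5 9.0 -10
0 -3.2 13.6 -15
0 -3.5 18.2 -20
0 -3.3 22.9 -25
0 -2.8 27.5 -30
0 -1.9 32.1 -35
0 -0.5 36.6 -40
```

View pics/s3.png

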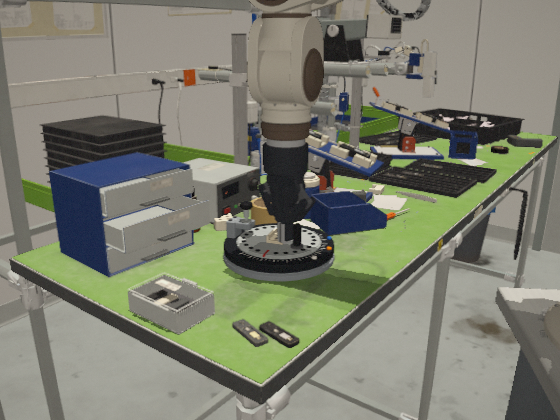

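The fingers stand beside the handle (about (290,235)) with nothing touched. Next is the push.

```bash
python3 -m jog '0 0 5 0; 0 0 9 0; 0 0 12 0; 0 -1 15 -3; 0 -2 20 -8; 0 -3 24.5 -13; 0 -3.5 29.5 -18; 0 -3.5 34 -23'
python3 - <<'E'
from h import *
c=snap('top');b=snap('side','s4.png'); o=status.get_obs()
print(o['wrist_force'],Rt()[:,2],o['ee_pos'],blobs(c,(0,120,70),(7,255,255),3),blobs(b,(0,130,70),(7,255,255),3))
im=b['color'][190:285,210:350][:,:,::-1]
cv2.imwrite('pics/crop4.png',cv2.resize(im,None,fx=5,fy=5,interpolation=cv2.INTER_CUBIC))
E
```

```text
time: 4.35
ee_pos: [0.4897, -0.2006, 0.0569]
tcp_rot: [114.0, 89.9, 3.1]
wrist_force: [2.4, 1.2, 0.9]
opening: -0.0002
[ 0.29226471  0.00551192 -0.03697943] [-3.58678759e-01 -9.33461057e-01  5.28199910e-05] [ 0.48923391 -0.20082539  0.05671141] [([375.3, 152.3], 15), ([450.0, 230.7], 59)] [([408.6, 143.5], 142), ([331.5, 177.9], 42), ([226.5, 210.2], 30), ([279.9, 254.0], 7)]
```

View pics/crop4.png

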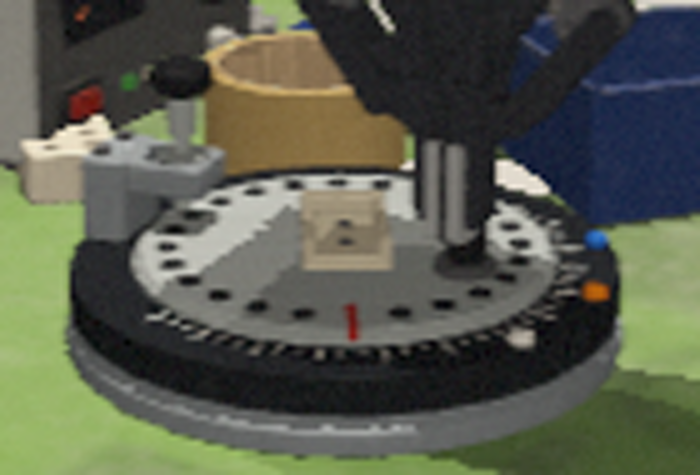

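The dial turned with the push: the red line is now at side (280,254). Pushing on.

```bash
python3 -m jog '0 -1.5 4.5 -5; 0 -2.5 9 -10; 0 -3 13.5 -15; 0 -3.5 18 -20; 0 -3.5 23 -25; 0 -3 27.5 -30; 0 -2 32 -35; 0 -0.5 36.5 -40'
cat >> h.py <<'E'
def angs(C=np.array([.53006,-.23795]),rim=None):
    c=snap('top');b=snap('side'); o=status.get_obs()
    print('F',o['wrist_force'].round(1),'z',Rt()[:,2].round(3),'p',o['ee_pos'].round(4))
    for nm,k,(x0,x1,y0,y1) in(('top',c,(260,355,165,258)),('side',b,(222,336,222,278))):
        for uv,n in blobs(k,(0,120,60),(7,255,255),3):
            if x0<uv[0]<x1 and y0<uv[1]<y1:
                d=onz(k,uv,.036)[:2]-C; print(nm,'red',uv,n,np.hypot(*d).round(4),np.degrees(np.arctan2(d[1],d[0])).round(1)%360)
        for uv,n in blobs(k,(9,150,110),(20,255,255),3):
            if x0<uv[0]<x1 and y0<uv[1]<y1:
                d=onz(k,uv,.0325)[:2]-C; print(nm,'orange',uv,n,np.hypot(*d).round(4),np.degrees(np.arctan2(d[1],d[0])).round(1)%360)
    return c,b
E
python3 - <<'E'
from h import *
angs(); rows(19,[(i*2.5,19) for i in range(1,9)])
E
```

```text
time: 5.45
ee_pos: [0.4753, -0.2342, 0.0564]
tcp_rot: [-147.6, 89.9, 141.4]
wrist_force: [-2.1, 2.3, 1.7]
opening: -0.0002
F [ 0.3 -0.1  0.1] z [ 0.323 -0.946  0.   ] p [ 0.4756 -0.2346  0.0564]
side red [303.1, 250.2] 14 0.0675 134.4
side orange [328.9, 248.1] 14 0.0956 165.0
0 -0.8 2.2 -2.5
0 -1.5 4.4 -5.0
0 -2.1 6.7 -7.5
0 -2.5 9.0 -10.0
0 -2.9 11.3 -12.5
0 -3.2 13.6 -15.0
0 -3.4 15.9 -17.5
0 -3.5 18.2 -20.0
```

```bash
python3 -m jog '0 -1 3.5 -4; 0 -2 7 -8; 0 -3 11 -12; 0 -3.5 15 -16; 0 -3.5 18 -20; 0 -3.5 20.5 -22.5; 0 -3.5 23 -25; 0 -3.5 23 -25'
python3 - <<'E'
from h import *
c,b=angs()
ims=[k['color'][y:y+h,x:x+w][:,:,::-1] for k,y,h,x,w in((c,150,115,250,115),(b,190,95,210,140))]
ims=[cv2.resize(i,(400,int(400*i.shape[0]/i.shape[1])),interpolation=cv2.INTER_CUBIC) for i in ims]
ims=[cv2.copyMakeBorder(i,0,400-i.shape[0],0,0,cv2.BORDER_CONSTANT) for i in ims]
cv2.imwrite('pics/c5.png',np.hstack(ims))
E
```

```text
time: 6.55
ee_pos: [0.4796, -0.2572, 0.0562]
tcp_rot: [-138.5, 90.0, 175.2]
wrist_force: [-1.7, 0.1, -0.9]
opening: -0.0001
F [-2.2  0.4 -0.2] z [ 0.692 -0.722 -0.   ] p [ 0.4797 -0.2571  0.0562]
side red [311.5, 245.1] 14 0.0649 159.3
side orange [328.7, 248.0] 13 0.0951 165.2
```

View pics/c5.png

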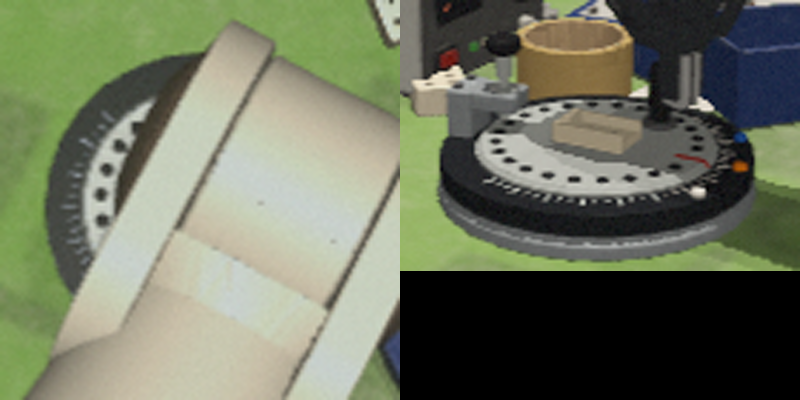

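```bash
python3 -m jog '0 -0.5 2 -2; 0 -1 3.5 -4; 0 -1.5 5 -5.5; 0 -1.5 5 -5.5; 0 -2 -1 -5.5; 0 -2.5 -7 -5.5; -30 -2.5 -7 -5.5; -75 -2.5 -7 -5.5'
python3 - <<'E'
from h import *
print(Rt().round(3),status.get_obs()['q'].round(1))
E
```

```text
time: 7.65
ee_pos: [0.4724, -0.2532, 0.1312]
tcp_rot: [-172.3, 89.9, 147.1]
wrist_force: [0.1, -0.7, -0.3]
opening: -0.0003
[[-0.002  0.65   0.76 ]
 [ 0.001  0.76  -0.65 ]
 [-1.    -0.    -0.002]] [-28.2   2.3  -3.8  84.    0.   12.4]
```

```bash
python3 -m jog '-20 0 0 0; -50 20 -40 0; -70 48 -97 0; -90 75 -150 0; -100 105 -210 0; -100 135 -270 0; -100 165 -330 0; -100 194 -389 0'
python3 - <<'E'
from h import *
c,b=angs()
ims=[k['color'][y:y+h,x:x+w][:,:,::-1] for k,y,h,x,w in((c,160,100,258,100),(b,190,95,210,140))]
ims=[cv2.resize(i,(400,int(400*i.shape[0]/i.shape[1])),interpolation=cv2.INTER_CUBIC) for i in ims]
ims=[cv2.copyMakeBorder(i,0,400-i.shape[0],0,0,cv2.BORDER_CONSTANT) for i in ims]
cv2.imwrite('pics/c6.png',np.hstack(ims))
g=cv2.cvtColor(c['color'],cv2.COLOR_RGB2HSV)
# redness-weighted angle about dial centre, top view
C=np.array([.53006,-.23795])
I=c['color'].astype(float)
for nm,z,r0,r1 in(('red',.036,.056,.079),('orange',.035,.09,.103)):
    W=[];A=[]
    for y in range(170,258):
        for x in range(265,352):
            d=onz(c,(x,y),z)[:2]-C; r=np.hypot(*d); a=np.degrees(np.arctan2(d[1],d[0]))%360
            w=I[y,x,0]-max(I[y,x,1],I[y,x,2])*1.0-25
            if r0<r<r1 and 145<a<185 and w>0: W.append(w);A.append(a)
    print(nm,np.average(A,weights=W) if W else None,len(W))
E
```

```text
time: 8.65
ee_pos: [0.3111, 0.1278, 0.2317]
tcp_rot: [67.9, 89.9, 27.3]
wrist_force: [0.5, 2.2, -0.0]
opening: 0.0
F [ 1.3 -0.6  0.1] z [ 0.766 -0.642 -0.   ] p [0.3097 0.1311 0.2317]
top red [299.6, 237.0] 10 0.067 164.6
top orange [296.6, 249.4] 13 0.096 165.0
side red [313.0, 243.8] 13 0.0653 165.3
side orange [328.8, 247.7] 18 0.0949 166.0
red 164.79094163509077 27
orange 164.93901522850746 14
```

View pics/c6.png

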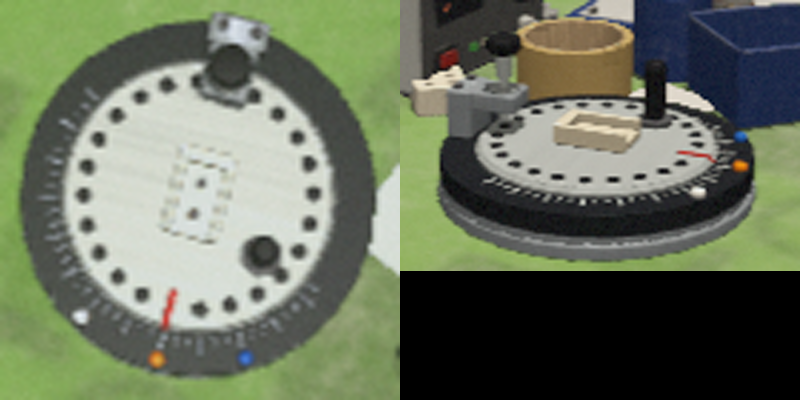

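Top view: the red line (299.6,237) and orange plug (296.6,249.4) lie on one radius, 164.8° against 164.9°, so the dial is aligned. Before going to the plunger I check clearance to the drawer cabinet behind it.

```bash
python3 - <<'E'
from h import *
c=snap('top');b=snap('side')
print('lower drawer corner',tri(c,(320,146),b,(192,224)))
print('upper',tri(c,(326,140),b,(192,172)))
for z in(.0,.1,.2): print(z,onz(c,(320,146),z).round(3),onz(c,(368,155),z).round(3))
R=Rt();o=status.get_obs()
print((R.T@(np.array([.5945,-.2555,.125])-o['ee_pos'])*1000).round(1))
E
```

```text
lower drawer corner (array([ 0.69065678, -0.26604555,  0.04439677]), np.float64(0.029334103714622264))
upper (array([ 0.68226729, -0.27180368,  0.14654501]), np.float64(0.03879962185170542))
0.0 [ 0.687 -0.271  0.   ] [ 0.664 -0.387  0.   ]
0.1 [ 0.662 -0.265  0.1  ] [ 0.641 -0.371  0.1  ]
0.2 [ 0.636 -0.26   0.2  ] [ 0.618 -0.354  0.2  ]
[ 106.7 -109.5  463.3]
```

```bash
python3 - <<'E'
from h import *
c=snap('top');b=snap('side')
i=cv2.resize(c['color'][90:190,235:375][:,:,::-1],None,fx=5,fy=5,interpolation=cv2.INTER_CUBIC)
cv2.imwrite('pics/d1.png',i)
i=cv2.resize(b['color'][145:270,50:255][:,:,::-1],None,fx=3.5,fy=3.5,interpolation=cv2.INTER_CUBIC)
cv2.imwrite('pics/d2.png',i)
E
```

```text
(no output)
```

View pics/d1.png

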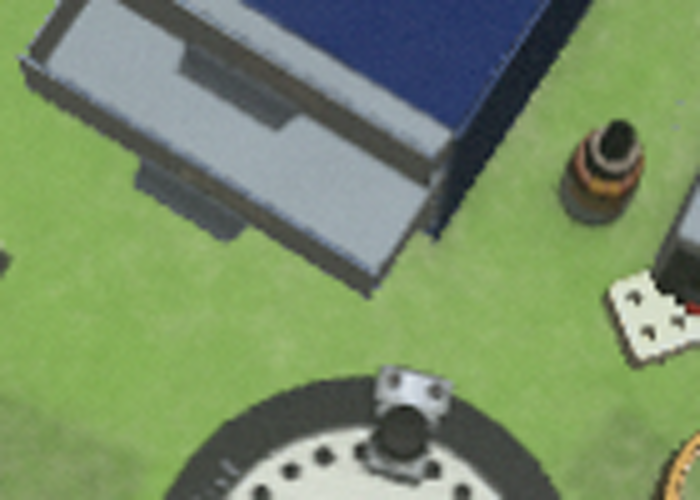

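View pics/d2.png

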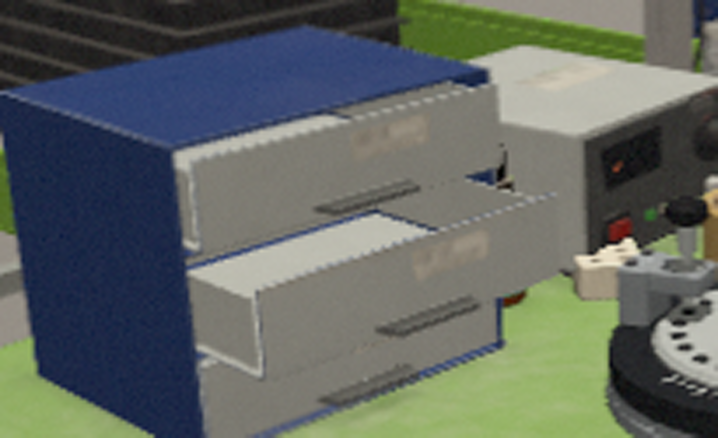

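```bash
python3 - <<'E'
from h import *
c=snap('top');b=snap('side')
print(tri(c,(309.5,147.5),b,(209.1,200.7)))
print('front left end',tri(c,(239.6,102.5),b,(50+258/3.5,145+292/3.5)))
print('top drawer right',tri(c,(325,126),b,(50+495/3.5,145+85/3.5)))
E
```

```text
(array([ 0.66025844, -0.24179272,  0.10350145]), np.float64(0.00546876000350887))
front left end (array([ 0.76516403, -0.08648722,  0.10175888]), np.float64(0.004311419060390729))
top drawer right (array([ 0.6969194 , -0.27232884,  0.15396395]), np.float64(0.011853340160952072))
```

Triangulated, the open drawer's rim is 0.103 m high with its corner 66 mm from the plunger, and the upper drawer is about 100 mm away. The gripper body stays above 0.16 m, so there is room.

```bash
python3 -m jog '0 -14 58 0; 0 -28 116 0; 0 -42 174 0; 0 -56 232 0; 0 -70 290 0; 0 -83 348 0; 0 -97 405 0; 0 -110 461 0'
python3 -m jog '15 0 0 0; 30 0 0 0; 45 0 0 0; 60 0 0 0; 75 0 0 0; 90 0 0 0; 100 0 0 0; 105 0 0 0'
python3 - <<'E'
from h import *
b=snap('side');o=status.get_obs();print(o['ee_pos'],o['wrist_force'])
R=Rt();print((R.T@(np.array([.594,-.2555,.1005])-o['ee_pos'])*1000).round(1))
cv2.imwrite('pics/c7.png',cv2.resize(b['color'][150:285,190:350][:,:,::-1],None,fx=4,fy=4,interpolation=cv2.INTER_CUBIC))
E
```

```text
time: 10.05
ee_pos: [0.591, -0.2615, 0.2308]
tcp_rot: [-174.6, 90.0, 144.6]
wrist_force: [0.2, 0.4, 1.1]
opening: -0.0
time: 11.05
ee_pos: [0.591, -0.2569, 0.1256]
tcp_rot: [-162.0, 90.0, 157.5]
wrist_force: [0.3, 0.6, 1.0]
opening: -0.0002
[ 0.59093452 -0.2568916   0.12519075] [0.22297019 0.20144069 0.00845973]
[24.7  3.1  1.4]
```

View pics/c7.png

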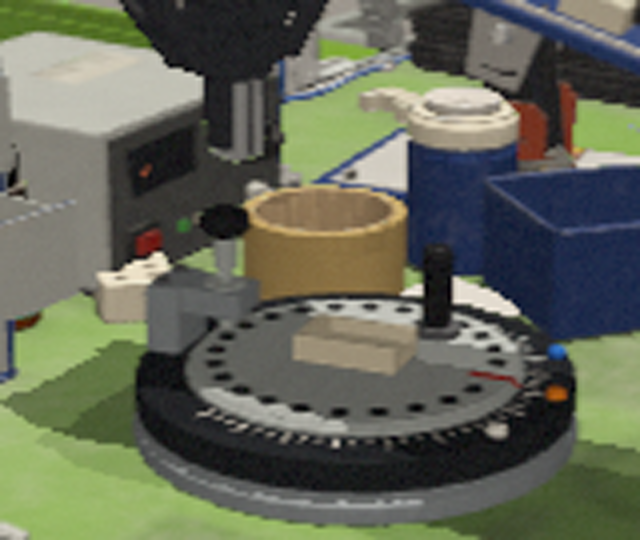

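The fingertips (about (238,155)) hang over the knob (225,215), and the red line still points at the orange plug. Pressing gently.

```bash
python3 -m jog '8 3 1 0; 16 3 1 0; 21 3 1 0; 23 3 1 0; 25 3 1 0; 27 3 1 0; 29 3 1 0; 29 3 1 0'
python3 -m jog '1 0 0 0; 2 0 0 0; 3 0 0 0; 4 0 0 0; 5 0 0 0; 6 0 0 0; 6 0 0 0; 6 0 0 0'
```

```text
time: 12.1
ee_pos: [0.5939, -0.2555, 0.0973]
tcp_rot: [11.3, 90.0, -29.3]
wrist_force: [0.4, -0.5, 0.2]
opening: 0.0002
time: 13.1
ee_pos: [0.5937, -0.2553, 0.0911]
tcp_rot: [-169.1, 90.0, 150.4]
wrist_force: [0.0, 0.1, -0.1]
opening: -0.0005
```

```bash
python3 - <<'E'
from h import *
b=snap('side');print(status.get_obs()['wrist_force'])
cv2.imwrite('pics/c8.png',cv2.resize(b['color'][170:260,200:320][:,:,::-1],None,fx=5,fy=5,interpolation=cv2.INTER_CUBIC))
E
```

```text
[ 0.6675553  -0.09805131  1.12134541]
```

View pics/c8.png

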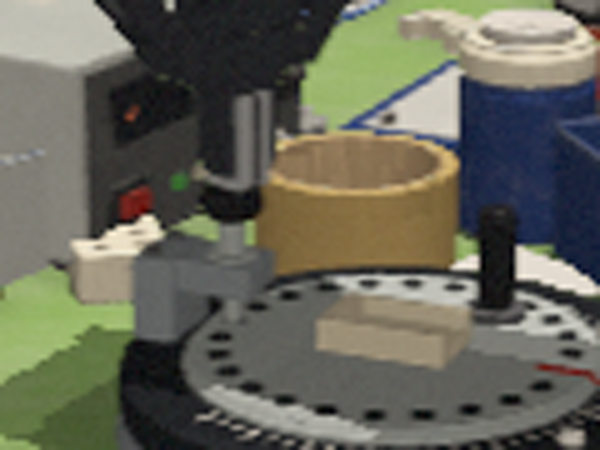

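The fingertips sit on the knob (about (232,195)), about 9 mm down, with the pin in the hole. Continuing to the stop.

```bash
python3 -m jog '1 0 0 0; 2 0 0 0; 3 0 0 0; 4 0 0 0; 4 0 0 0; 4.5 0 0 0; 5 0 0 0; 5 0 0 0'
```

```text
time: 14.15
ee_pos: [0.5938, -0.2554, 0.0864]
tcp_rot: [39.6, 90.0, -1.0]
wrist_force: [-1.2, 0.5, 2.8]
opening: -0.0002
```

```bash
python3 -m jog '0.3 0 0 0; 0.6 0 0 0; 1 0 0 0; 1.3 0 0 0; 1.6 0 0 0; 2 0 0 0; 2 0 0 0; 2 0 0 0'
```

```text
time: 15.15
ee_pos: [0.5939, -0.2554, 0.0862]
tcp_rot: [20.8, 89.9, -19.7]
wrist_force: [-5.9, 2.7, 15.0]
opening: 0.0001
```

The force rises to 15 N with no further travel, so the plunger is at its stop (0.0862 m). Retreating straight up and away, then a check.

```bash
python3 -m jog '-2 0 0 0; -8 0 0 0; -25 0 0 0; -50 0 0 0; -80 0 0 0; -110 0 0 0; -130 0 0 0; -140 0 0 0'
python3 -m jog '0 14 -58 0; 0 28 -116 0; 0 42 -174 0; 0 56 -232 0; 0 70 -290 0; 0 83 -348 0; 0 97 -405 0; 0 97 -405 0'
python3 - <<'E'
from h import *
c,b=angs()
ims=[k['color'][y:y+h,x:x+w][:,:,::-1] for k,y,h,x,w in((c,160,100,258,100),(b,190,95,210,140))]
ims=[cv2.resize(i,(400,int(400*i.shape[0]/i.shape[1])),interpolation=cv2.INTER_CUBIC) for i in ims]
ims=[cv2.copyMakeBorder(i,0,400-i.shape[0],0,0,cv2.BORDER_CONSTANT) for i in ims]
cv2.imwrite('pics/c9.png',np.hstack(ims))
E
```

```text
time: 16.15
ee_pos: [0.5942, -0.2556, 0.2264]
tcp_rot: [17.6, 89.9, -23.0]
wrist_force: [0.5, -0.6, 0.4]
opening: -0.0001
time: 17.15
ee_pos: [0.3474, 0.084, 0.2248]
tcp_rot: [74.5, 89.9, 34.2]
wrist_force: [0.7, -1.0, -0.7]
opening: 0.0001
F [0.3 0.  1.2] z [ 0.761 -0.649  0.001] p [0.3491 0.0819 0.2245]
top red [299.6, 237.0] 10 0.067 164.6
top orange [296.8, 249.3] 12 0.0957 165.3
side red [313.5, 243.9] 14 0.0662 165.2
side orange [328.8, 247.7] 18 0.0949 166.0
```

```bash
python3 - <<'E'
from h import *
b=snap('side')
for z in(.1005,.0865): print(z,proj(b,[.5945,-.2555,z]).round(1))
print([x for x in blobs(b,(0,0,0),(180,255,50),15) if 225<x[0][0]<265 and 195<x[0][1]<225])
bot.job_done()
E
```

```text
0.1005 [[246.6 201.7]]
0.0865 [[246.7 208.8]]
[([245.6, 212.1], 85), ([263.3, 224.6], 25)]
the job is handed in; nothing more can be done
```

I pushed the handle round about 90° with shut fingertips until the red index line pointed at the orange plug. Then I pressed the plunger knob to its stop, backed the arm off, and handed the job in at about 17 s of the 48 s allowed.

- **Alignment:** the last top view put the red line at 164.6° and the orange plug at 165.3°. The side view gave 165.2° and 166.0°. Both views agree within 1°; the limit is about 2.4°.
- **Plunger:** the fingertips reached 86.2 mm, where the text gives 86.5 mm for fully down, and the force rose to 15 N with no further travel. In the side view after retreat, the knob's dark blob had its centre at row 212; the calculated row for the knob's top is 209 down and 202 up. That fits fully down.
- **Forces:** wrist force read about 0–3 N at the end of each push step and 16 N at the end of pressing. I only read it at those moments, so I did not see peaks in between.
- **Not checked:**
  - The last close-up was refused because I had reached the 12-picture limit, so the final state rests on the measurements above.
  - I did not re-measure the two modules and the tape roll at the end; the fingers stayed clear of them throughout.

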